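# Strip used ribbon spools into the scrap bin

## Task

Clear the used ribbon spools off the green stand into the tilting scrap bin, which must stand level when you finish. Each spool is locked by a catch: strike the red sprung pin in front of it right down with the mallet (not with your fingers) so that the catch draws back, then slide the spool up off its post without forcing it and put it in the bin. Leave the mallet lying on its felt mat, and do not disturb the other things on the bench.

Things in the scene. Friction and masses are not known exactly. Their poses are not given: they have to be found in the camera images.
- stand: fixed green block 145 x 350 mm, 30 mm high. Origin on the table under the middle of a row of four 10 mm posts (tips 100 mm high), which stand at x = 0 and y = -135, -45, +45, +135 mm (posts 0 to 3); z up. Its -x side, with the red pins, faces the robot. Each spool sits on a boss 32 mm across, 45 mm above the table
- mallet: mallet, 0.3 kg: upright brass head 40 mm across, 56 mm tall, origin at the centre of its lower face, z along its axis; wooden handle 16 mm wide, 18 mm high, from x = -18 to -163 mm, its middle 28 mm above the lower face. It stands on its face, handle level; the mass is near the head. A good grip is 55 mm from the head's axis
- mat: grey felt mat 250 x 100 mm, 4 mm thick, fixed to the table; origin at the centre of its underside, x along its length, z up
- scrap_bin (a joint): tilt of the tin scrap bin about its pivots (rad): 0 is level against its stop, growing as its near side with the red lip rises and the far side drops (to 0.6). The hinge is stiff and stays where it is left; about 3 N down on the lip moves it
- bin_base: wooden base of the bin, 160 x 220 x 8 mm, fixed, with a steel upright on each side (outer faces at y = +-108 mm, top 108 mm); origin at the centre of its underside, z up, -x towards the robot. The pivot line runs along its y axis, 98 mm above the table
- bin_floor (a point): centre of the bin's inner floor, 33.5 mm below the pivot line, turning with the bin (axes as the base's when level). Inside it is 152 mm (x) by 182 mm (y); the 4 mm walls stand 71 mm over the floor. A red press lip (28 mm deep, 70 mm wide) juts from the near rim: the middle of its top is at x = -95, z = +71 mm in these axes
- spool0: used typewriter ribbon spool on post 0 at the start (it may be absent): steel flanges, dark blue wound ribbon, 52 mm across, 20 mm tall, centre hole 15 mm; origin at the centre of its underside, z along its axis. 60 g
- pinhead0: red head, 18 mm across and 8 mm tall, of the sprung pin for post 0; origin at the centre of its top face, 90 mm to the -x side of the post, 72 mm above the table when up, 58 mm when fully down. About 10 N drives it; friction keeps it down. Going down it draws catch 0 back by the same distance
- catch0: steel catch of post 0, a tongue 12 mm wide and 6 mm thick, 1.5 mm above the spool; origin at its lower front tip: 19 mm from the post's axis (over the spool) when locked, 33 mm when the pin is fully down (clear of the spool)
- spool1: used typewriter ribbon spool on post 1 at the start (it may be absent): steel flanges, dark blue wound ribbon, 52 mm across, 20 mm tall, centre hole 15 mm; origin at the centre of its underside, z along its axis. 60 g
- pinhead1: red head, 18 mm across and 8 mm tall, of the sprung pin for post 1; origin at the centre of its top face, 90 mm to the -x side of the post, 72 mm above the table when up, 58 mm when fully down. About 10 N drives it; friction keeps it down. Going down it draws catch 1 back by the same distance
- catch1: steel catch of post 1, a tongue 12 mm wide and 6 mm thick, 1.5 mm above the spool; origin at its lower front tip: 19 mm from the post's axis (over the spool) when locked, 33 mm when the pin is fully down (clear of the spool)
- spool2: used typewriter ribbon spool on post 2 at the start (it may be absent): steel flanges, dark blue wound ribbon, 52 mm across, 20 mm tall, centre hole 15 mm; origin at the centre of its underside, z along its axis. 60 g
- pinhead2: red head, 18 mm across and 8 mm tall, of the sprung pin for post 2; origin at the centre of its top face, 90 mm to the -x side of the post, 72 mm above the table when up, 58 mm when fully down. About 10 N drives it; friction keeps it down. Going down it draws catch 2 back by the same distance
- catch2: steel catch of post 2, a tongue 12 mm wide and 6 mm thick, 1.5 mm above the spool; origin at its lower front tip: 19 mm from the post's axis (over the spool) when locked, 33 mm when the pin is fully down (clear of the spool)
- spool3: used typewriter ribbon spool on post 3 at the start (it may be absent): steel flanges, dark blue wound ribbon, 52 mm across, 20 mm tall, centre hole 15 mm; origin at the centre of its underside, z along its axis. 60 g
- pinhead3: red head, 18 mm across and 8 mm tall, of the sprung pin for post 3; origin at the centre of its top face, 90 mm to the -x side of the post, 72 mm above the table when up, 58 mm when fully down. About 10 N drives it; friction keeps it down. Going down it draws catch 3 back by the same distance
- catch3: steel catch of post 3, a tongue 12 mm wide and 6 mm thick, 1.5 mm above the spool; origin at its lower front tip: 19 mm from the post's axis (over the spool) when locked, 33 mm when the pin is fully down (clear of the spool)
- type_bar: bystander: bent steel type bar, about 95 mm long and 6 mm high, lying flat
- key_cap: bystander: cracked black key cap, 18 mm across, 6.5 mm high
- pinion: bystander: brass carriage pinion, 39 mm across, 18 mm high
- margin_lever: bystander: chrome margin release lever, about 95 mm long, 7 mm high, lying flat
- oil_bottle: bystander: amber oil bottle, 44 mm across, 110 mm tall
- screw_jar: bystander: glass screw jar with a yellow cap, 56 mm across, 70 mm tall

How it is judged:
By the outcome, as a careful person would: the job done as asked, in the order asked, and still so for the second after the job is handed in, with the robot touching nothing.
Of spool0, spool1, spool2, spool3 only 3 to 4 are there at a start; the rules pass over those that are not, and their reading is None.
At some moment in a run one of mallet may be knocked a few centimetres aside while the robot is not near it.
Once in a run the grip may slacken for a moment while it holds something.
It also fails if it takes over 210 s, if anything falls off the work surface, if the arm or the gripper's body presses on something with over 40 N, if the wrist force passes 120 N, or if a joint passes its speed limit or range.

## Robot

A 6-joint arm with a two-finger parallel gripper is mounted at the origin on the work surface. World frame = base frame: x ahead of the robot, y to its left, z up, the work surface at z = 0. Lengths are in m, angles in rad, forces in N, time in s.
With the tool pointing down it reaches from about 0.3 to 0.775 m from the base axis. Payload 14.6 kg.
Tool frame: the origin (TCP) lies midway between the tips of the shut fingers; the grasp point (between the pads) lies 19 mm behind it (ctrl.pinch_z is the z of the grasp point in the tool frame, in m); z points along the fingers, y is the line along which they close (so a half turn about z gives the same grasp; the last joint's range is limited). The gripper opens to 94 mm and grips with 3 to 60 N. Pads are 16 mm wide; open, the fingers measure 119 mm over their backs; the gripper's body (75 mm by 177 mm) begins 78 mm behind the grasp point.
Start: joints at [-1.36, 0.3, 1.521, -0, 1.321, -0.067], TCP at [0.151, -0.529, 0.205] pointing down, gripper open.
Joint ranges: [-3.03, 3.03], [-0.79, 2.21], [0.23, 2.52], [-1.04, 4.18], [0, 3.07], [-2.55, 2.55]. Speed limits (rad/s): [2.22, 2.22, 2.57, 3.14, 3.14, 3.14].

## Interface

Orientations are given as [roll, pitch, yaw] about the fixed x, y, z axes, in that order (R = Rz(yaw) Ry(pitch) Rx(roll)).
In Python, from station import ctrl, camera, ticket gives the robot as it stands. The module is installed in compiled form; this text tells all that it offers.
- The arm moves only by the shell command python3 -m inch 'ROWS' [FORCE]. ROWS is text: rows parted by semicolons, each of 7 numbers parted by spaces: the opening, from -1 (shut) to 1 (fully open), then the shift along the tool's x, y, z in units of 0.03 m (1.0 is 0.03 m), then the turn, a rotation vector about the tool's x, y, z in units of 10 degrees (1.0 is 10 degrees). In form: grip dx dy dz rx ry rz; .... A call has 1 to 10 rows; each row shifts and turns the commanded pose from where the row before left it, along the tool's axes as they then stand; what a row does not reach is not made up. A row lasts 1/8 s, in which the tool goes at most 62.5 mm and 10.7 degrees, less where a joint would pass 70% of its speed; a pose out of reach is approached as far as the arm can. A call with a number of a shift or a turn outside -1 to 1 is refused whole. A call with a gripper value outside its range is refused whole. The fingers move at their own pace and stop on an object; FORCE is the grip in N (left out, the last holds). Time passes only in rows, so rows that do not move let the fingers close. It gives the time, the measured TCP pose, the force, the opening and the grip force at its end, in the units of the state.
- ctrl.get_obs(): the state, without advancing time (a new reading comes with each control period).
- camera(name): name is "side" or "top"; returns a dict with "img" (400x640x3 uint8, blue, green, red), "range_z" (400x640 float32, m along the optical axis (not along the pixel's ray), 0 where there is no reading), "intrinsics" (3x3 intrinsics, pixels), "view" (4x4, takes a point from world to camera coordinates). Camera axes: x right, y down, z forward; pixel columns grow to the right and rows downward; lengths in m; the calibration is good to about 2 mm. A picture is of the moment at which its call begins.
- ticket.hand_in(): hands the job in; it is judged then, once.
The state is a dict: "time_s": time; "qpos": joint angles; "joint_vel": joint speeds; "tau": joint torques, N m; "ee_pos": TCP position; "eef_rot": TCP orientation; "force": force on the tool from outside, world axes, zero at the start; "moment": the same for the moment, N m; "grip_width": finger opening in m; "grip_force": force on a finger pad.
Only numpy, scipy, OpenCV 4.12 (cv2) and the standard library are available. Lean on these libraries where they do the work, as an engineer would, in place of code of your own. Each camera call takes 0.05 s, during which the arm holds its last target. There are 200 camera calls.

## Working session

There is one attempt and no reset: what is moved stays moved. The work goes in short steps, Python scripts to look and compute and a shell command to move; the robot and the scene stay as the last step left them, time stands still between calls to the robot, and variables do not carry over. Pictures are saved under pics/ and viewed, at most 15 in all, crops included, and the job is handed in when it is done.

```bash
mkdir -p pics; python3 - <<'E'
from station import ctrl,camera
import cv2,numpy as np
for n in("top","side"):
    c=camera(n); cv2.imwrite(f"pics/{n}0.png",c["img"]); np.savez(f"{n}0.npz",**c)
    V=np.linalg.inv(c["view"]); print(n,V.round(3).tolist(),c["intrinsics"].tolist())
print(ctrl.get_obs(),ctrl.pinch_z)
E
```

```text
top [[0.018, -0.994, 0.112, 0.438], [-1.0, -0.016, 0.018, -0.081], [-0.016, -0.112, -0.994, 1.057], [0.0, 0.0, 0.0, 1.0]] [[382.62295874094383, 0.0, 321.84579872306034], [0.0, 382.62295874094383, 206.75245077668365], [0.0, 0.0, 1.0]]
side [[0.738, -0.356, 0.573, -0.23], [-0.675, -0.373, 0.637, -0.951], [-0.013, -0.857, -0.515, 0.78], [0.0, 0.0, 0.0, 1.0]] [[497.41419875088275, 0.0, 316.6567801937287], [0.0, 497.41419875088275, 194.83282237941484], [0.0, 0.0, 1.0]]
{'time_s': 0.1, 'qpos': array([-1.35956770e+00,  3.00424795e-01,  1.52151337e+00, -2.37060135e-05,
        1.32066901e+00, -6.65803547e-02]), 'joint_vel': array([ 0.00057085, -0.00316672, -0.00168605,  0.00105943, -0.00075737,
       -0.00046582]), 'tau': array([ 1.73706288e-03, -5.32647014e+01, -3.53284407e+01,  7.09739747e-02,
        2.35082069e-02, -4.96342091e-05]), 'ee_pos': array([ 0.1507912 , -0.52869034,  0.20494036]), 'eef_rot': array([-3.14057885e+00, -4.45858063e-05,  2.77814835e-01]), 'force': array([ 0.86284668, -0.27588144,  0.34796748]), 'moment': array([ 0.01806413, -0.08291706, -0.02402034]), 'grip_force': 0.0, 'grip_width': 0.09404258862440919} -0.0188
```

View pics/top0.png

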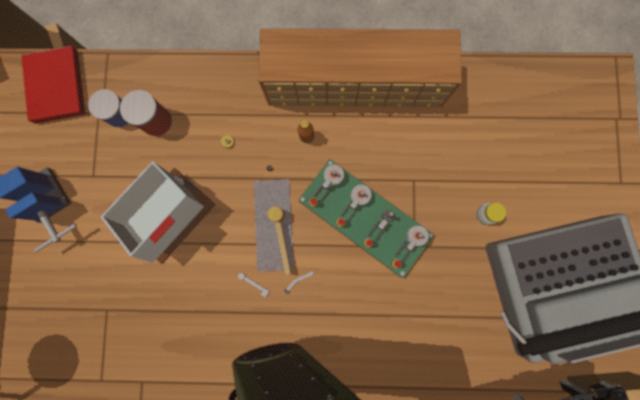

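View pics/side0.png

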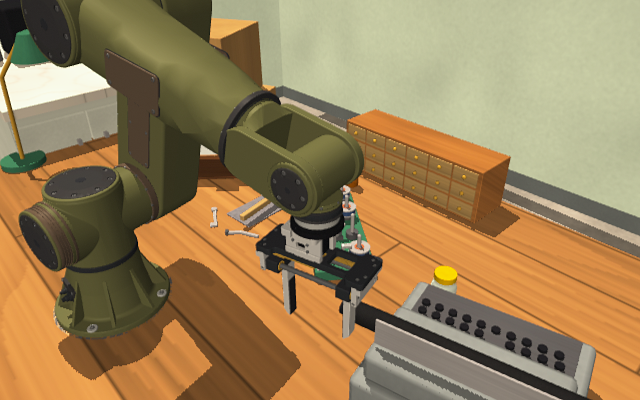

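The top view shows the stand running diagonally, with pins at about (314,202), (341,222), (369,243) and (398,263). Spools are at (334,175), (361,195) and (418,236), and the post at (388,217) is empty. The mallet head is at (276,214) on the mat and its handle end at (288,272). The bin is at (155,212) with its red lip at (162,230). The type bar and lever lie just below the mat.

```bash
cat > h.py <<'E'
import cv2,numpy as np
from station import ctrl,camera
def cloud(c):
    K=c["intrinsics"];z=c["range_z"];v,u=np.mgrid[:400,:640]
    P=np.stack([(u-K[0,2])/K[0,0]*z,(v-K[1,2])/K[1,1]*z,z],-1)
    V=np.linalg.inv(c["view"]);W=P@V[:3,:3].T+V[:3,3];W[z<=0]=np.nan;return W
def hsv(c):return cv2.cvtColor(c["img"],cv2.COLOR_BGR2HSV).astype(int)
E
cat > m.py <<'E'
from h import *
c=dict(np.load("top0.npz"));W=cloud(c);H=hsv(c);h,s,v=H[...,0],H[...,1],H[...,2]
def comps(m,mn=5):
    n,l,st,ce=cv2.connectedComponentsWithStats(m.astype(np.uint8))
    for i in range(1,n):
        if st[i,4]>=mn: p=W[l==i]; print(st[i,4],ce[i].round(1),"mean",np.nanmean(p,0).round(4),"zmax",np.nanmax(p[:,2]).round(4))
red=((h<8)|(h>172))&(s>150)&(v>90)
print("red");comps(red)
g=(h>45)&(h<85)&(s>80)&(v>40);g[:, :290]=0;g[:,440:]=0;g[:150]=0;g[285:]=0
gm=g&(abs(W[...,2]-.03)<.006); p=W[gm][:,:2].astype(np.float32)
r=cv2.minAreaRect((p*1000));print("stand",r,cv2.boxPoints(r))
print("spool tops")
for px in((334,175),(361,195),(388,217),(418,236)):
    u,w=px;sub=W[w-16:w+17,u-16:u+17].reshape(-1,3);q=sub[abs(sub[:,2]-.065)<.006];print(px,len(q),np.median(q,0).round(4),(np.nanmin(q,0)+np.nanmax(q,0))/2)
# mat
m=(s<60)&(abs(W[...,2]-.004)<.006);m[:,:250]=0;m[:,296:]=0;m[:175]=0;m[275:]=0
print("mat",cv2.minAreaRect(W[m][:,:2].astype(np.float32)*1000))
R=W[200:280,255:295].reshape(-1,3);q=R[R[:,2]>.045];print("head",len(q),np.median(q,0),(q.min(0)+q.max(0))/2)
q=R[(R[:,2]>.025)&(R[:,2]<.048)];print("handle",len(q),cv2.minAreaRect(q[:,:2].astype(np.float32)*1000),np.median(q,0),cv2.fitLine(q[:,:2].astype(np.float32),2,0,.01,.01).ravel())
B=W[155:265,95:215].reshape(-1,3);q=B[(B[:,2]>.02)];print("bin",len(q),cv2.minAreaRect(q[:,:2].astype(np.float32)*1000),q[:,2].max())
for px in((155,165),(107,215),(150,258),(206,206),(150,205),(140,200),(170,200),(130,215),(162,230),(155,240),(170,222)):print(px,W[px[1],px[0]].round(4))
E
python3 m.py; python3 -c "
import cv2;a=cv2.imread('pics/top0.png');cv2.imwrite('pics/crop0.png',cv2.resize(a[150:290,90:300],None,fx=3.8,fy=3.8,interpolation=cv2.INTER_CUBIC))"
```

```text
red
3518 [50.1 83.2] mean [0.896  0.7178 0.028 ] zmax 0.0362
24 [313.  200.7] mean [ 0.5646 -0.039   0.0714] zmax 0.0754
214 [161.7 229. ] mean [0.4799 0.3098 0.1679] zmax 0.175
25 [341.  221.4] mean [ 0.5119 -0.1126  0.0713] zmax 0.0746
25 [369.3 242.4] mean [ 0.4593 -0.1858  0.0695] zmax 0.0755
30 [398.2 263.6] mean [ 0.4068 -0.2598  0.0668] zmax 0.0746
stand ((520.7174682617188, -182.4022216796875), (223.50439453125, 124.5112075805664), 55.33492660522461) [[ 405.95056  -238.90775 ]
 [ 508.3599   -309.72702 ]
 [ 635.4844   -125.8967  ]
 [ 533.0751    -55.077423]]
spool tops
(334, 175) 272 [ 0.6374 -0.0902  0.0645] [ 0.63301702 -0.0877743   0.06528492]
(361, 195) 279 [ 0.5849 -0.1617  0.064 ] [ 0.57886747 -0.16157399  0.0650671 ]
(388, 217) 25 [ 0.5096 -0.2206  0.0691] [ 0.5163045  -0.22229911  0.06626927]
(418, 236) 290 [ 0.4784 -0.3091  0.0644] [ 0.47413151 -0.30801465  0.0650411 ]
mat ((506.67840576171875, 73.48308563232422), (248.12928771972656, 97.59014129638672), 4.431437969207764)
head 184 [0.53195916 0.06228975 0.05896   ] [0.53213324 0.06273309 0.05556678]
handle 375 ((459.1703186035156, 48.00499725341797), (176.1128387451172, 33.151947021484375), 8.506145477294922) [0.44637819 0.04199889 0.03949219] [0.9798082  0.19993955 0.44704306 0.04175304]
bin 5781 ((528.9720458984375, 368.84173583984375), (178.59007263183594, 219.18983459472656), 49.63248062133789) 0.17495254338139266
(155, 165) [0.645  0.3631 0.1095]
(107, 215) [0.5167 0.4844 0.0951]
(150, 258) [0.4105 0.3616 0.1057]
(206, 206) [0.5534 0.2604 0.0076]
(150, 205) [0.5496 0.3994 0.0451]
(140, 200) [0.5622 0.4255 0.0489]
(170, 200) [0.562  0.3397 0.0607]
(130, 215) [0.5223 0.4545 0.0396]
(162, 230) [0.4776 0.3084 0.1691]
(155, 240) [0.454  0.3229 0.1698]
(170, 222) [0.4965 0.2899 0.1712]
```

View pics/crop0.png

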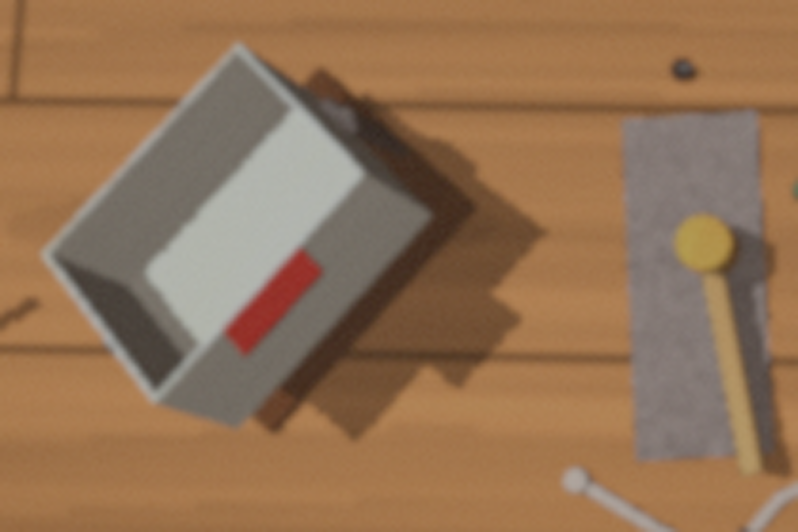

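The crop shows the bin tilted: its near side, with the red lip at crop (275,300), is raised to about z = 0.17. The mallet's handle points down from its head on the mat.

```bash
cat > m2.py <<'E'
from h import *
import sys
c=dict(np.load("top0.npz"));W=cloud(c);H=hsv(c);h,s,v=H[...,0],H[...,1],H[...,2]
B=W[155:265,95:215];hb=H[155:265,95:215];red=((hb[...,0]<8)|(hb[...,0]>172))&(hb[...,1]>150)
l=B[red];l=l[l[:,2]>.15];r=cv2.minAreaRect(l[:,:2].astype(np.float32)*1000);print("lip",r,cv2.boxPoints(r).tolist(),l.mean(0))
A=np.c_[l[:,:2],np.ones(len(l))];k=np.linalg.lstsq(A,l[:,2],rcond=None)[0];print("lip grad",k,np.arctan(np.hypot(*k[:2])),np.degrees(np.arctan2(-k[1],-k[0])))
q=B[(B[...,2]>.155)&~red];print("near rim",len(q),cv2.minAreaRect(q[:,:2].astype(np.float32)*1000),q[:,2].mean())
q=B[B[...,2]>.06]; r=cv2.minAreaRect(q[:,:2].astype(np.float32)*1000);print("rim",r,cv2.boxPoints(r).tolist())
R=W[200:280,255:295].reshape(-1,3)
q=R[(R[:,2]>.036)&(R[:,2]<.046)&(R[:,0]<.505)];print("handle",len(q),cv2.minAreaRect(q[:,:2].astype(np.float32)*1000),cv2.fitLine(q[:,:2].astype(np.float32),2,0,.01,.01).ravel())
q=R[R[:,2]>.056];print("head",len(q),q.mean(0),q.min(0),q.max(0))
pp=np.array([[.5646,-.039],[.5119,-.1126],[.4593,-.1858],[.4068,-.2598]])
sp=np.array([[.6374,-.0902],[.5849,-.1617],[.4784,-.3091]])
M=np.r_[[[-90,y] for y in(135,45,-45,-135)],[[0,135],[0,45],[0,-135]]]/1000.
D=np.r_[pp,sp];Mc=M-M.mean(0);Dc=D-D.mean(0)
a=np.arctan2((Mc[:,0]*Dc[:,1]-Mc[:,1]*Dc[:,0]).sum(),(Mc*Dc).sum());Rm=np.array([[np.cos(a),-np.sin(a)],[np.sin(a),np.cos(a)]]);t=D.mean(0)-Rm@M.mean(0)
print("stand",t,a,np.degrees(a));print((M@Rm.T+t-D).round(4).tolist())
E
cat > go.py <<'E'
# go.py x y z yaw : turn and shift needed (turn first, then shift in turned tool axes)
import sys,numpy as np
from station import ctrl
from scipy.spatial.transform import Rotation as R
o=ctrl.get_obs();x,y,z,w=map(float,sys.argv[1:5])
T=R.from_euler("xyz",[np.pi,0,w]);C=R.from_euler("xyz",o["eef_rot"])
d=np.array([x,y,z])-o["ee_pos"]
print("turn",np.degrees((C.inv()*T).as_rotvec()).round(2)/10,"shift after",(T.inv().apply(d)/.03).round(2),"shift before",(C.inv().apply(d)/.03).round(2))
E
python3 m2.py; python3 go.py .478 .0515 .15 .2
```

```text
lip ((480.0493469238281, 310.0611267089844), (21.053333282470703, 66.97802734375), 49.192996978759766) [[447.8216857910156, 323.97882080078125], [498.5184020996094, 280.20782470703125], [512.2769775390625, 296.1434326171875], [461.5802917480469, 339.9144287109375]] [0.47993711 0.30984416 0.16785364]
lip grad [-0.26563949 -0.31735477  0.39367441] 0.392395495628221 50.06922924583993
near rim 320 ((486.4309387207031, 318.3996887207031), (43.450504302978516, 189.44418334960938), 48.90211486816406) 0.16101424471727369
rim ((528.9720458984375, 368.84173583984375), (178.59007263183594, 219.18983459472656), 49.63248062133789) [[387.6357421875, 371.7906799316406], [554.6376953125, 229.82400512695312], [670.308349609375, 365.8927917480469], [503.306396484375, 507.8594665527344]]
handle 303 ((439.511962890625, 41.32836151123047), (135.53758239746094, 16.20604705810547), 12.788496971130371) [0.97416455 0.22583932 0.4390464  0.04108475]
head 174 [0.53200307 0.06258329 0.05915383] [0.51338261 0.04446824 0.05616124] [0.55088387 0.08170229 0.06371231]
stand [ 0.55857679 -0.20058841] -0.620456036203862 -35.5495122478975
[[-0.0008, 0.0006], [-0.0004, 0.001], [-0.0001, 0.0009], [0.0001, 0.0017], [-0.0003, -0.0006], [-0.0002, -0.0023], [0.0017, -0.0013]]
turn [-0.006 -0.     0.446] shift after [ 14.53 -16.79   1.83] shift before [ 15.79 -15.6    1.85]
```

```bash
python3 -m inch '-1 .9 -1 0 0 0 0;-1 .9 -1 0 0 0 0;-1 .9 -1 0 0 0 0;-1 .9 -1 0 0 0 0;-1 .9 -1 0 0 0 0;-1 .9 -1 0 0 0 0;-1 .9 -1 0 0 0 0;-1 .9 -1 0 0 0 0;-1 .9 -1 0 0 0 0;-1 .9 -1 0 0 0 0' 20
python3 -m inch '-1 .9 -1 0 0 0 0;-1 .9 -1 0 0 0 0;-1 .9 -1 0 0 0 0;-1 .9 -1 0 0 0 0;-1 .9 -1 0 0 0 0;-1 .9 -1 0 0 0 0;-1 .9 -1 0 0 0 0;-1 .9 -1 0 0 0 0;-1 .9 -1 0 0 0 0;-1 .9 -1 0 0 0 0'
python3 -m inch '-1 0 -1 0 0 0 0;-1 0 -1 0 0 0 0;-1 0 -1 0 0 0 0;-1 0 -.8 0 0 0 0;-1 0 0 0 0 0 -1;-1 0 0 0 0 0 -1;-1 0 0 0 0 0 -1;-1 0 0 0 0 0 -.36;-1 0 0 0 0 0 0;-1 0 0 0 0 0 0'
python3 go.py .4782 .3078 .18 .864
```

```text
time_s: 1.35
ee_pos: [0.3285, -0.1651, 0.2054]
eef_rot: [-3.142, 0.0, 0.278]
force: [0.1, -0.2, 0.3]
grip_width: 0.0004
grip_force: 0.0
time_s: 2.6
ee_pos: [0.5059, 0.1974, 0.2051]
eef_rot: [3.142, 0.001, 0.278]
force: [0.4, -1.9, 0.8]
grip_width: 0.0005
grip_force: 0.0
time_s: 3.85
ee_pos: [0.4743, 0.3058, 0.2053]
eef_rot: [-3.141, 0.0, 0.863]
force: [0.5, -0.3, 0.5]
grip_width: 0.0
grip_force: 0.0
turn [-0.001  0.002 -0.008] shift after [0.14 0.06 0.84] shift before [0.14 0.06 0.84]
```

```bash
python3 -m inch '-1 .12 0 .4 0 0 0;-1 0 0 .4 0 0 0;-1 -.05 0 .2 0 0 0;-1 -.06 0 .2 0 0 0;-1 -.06 0 .2 0 0 0;-1 -.07 0 .2 0 0 0;-1 -.08 0 .2 0 0 0;-1 -.08 0 .2 0 0 0;-1 -.08 0 .15 0 0 0;-1 0 0 0 0 0 0'
python3 -m inch '-1 -.05 0 .1 0 0 0;-1 0 0 .05 0 0 0;-1 0 0 0 0 0 0'
```

```text
time_s: 5.1
ee_pos: [0.4671, 0.2975, 0.1405]
eef_rot: [-3.141, 0.0, 0.864]
force: [0.7, 0.5, 0.4]
grip_width: 0.0006
grip_force: 0.0
time_s: 5.48
ee_pos: [0.4662, 0.2964, 0.1362]
eef_rot: [-3.141, 0.0, 0.864]
force: [0.0, -1.1, -0.0]
grip_width: 0.0005
grip_force: 0.0
```

```bash
python3 -m inch '-1 0 0 .08 0 0 0;-1 0 0 0 0 0 0';python3 -m inch '-1 0 0 .08 0 0 0;-1 0 0 0 0 0 0'
python3 - <<'E'
from h import *
c=camera("top");cv2.imwrite("pics/t1.png",cv2.resize(c["img"][140:290,80:290],None,fx=3.5,fy=3.5));np.savez("t1.npz",**c)
E
```

```text
time_s: 5.72
ee_pos: [0.4664, 0.2965, 0.1356]
eef_rot: [3.141, -0.001, 0.864]
force: [-7.0, -4.9, 17.9]
grip_width: 0.0002
grip_force: 9.0
time_s: 5.98
ee_pos: [0.4666, 0.2966, 0.1354]
eef_rot: [3.141, -0.002, 0.864]
force: [-16.4, -10.3, 39.8]
grip_width: 0.0004
grip_force: 19.9
```

View pics/t1.png

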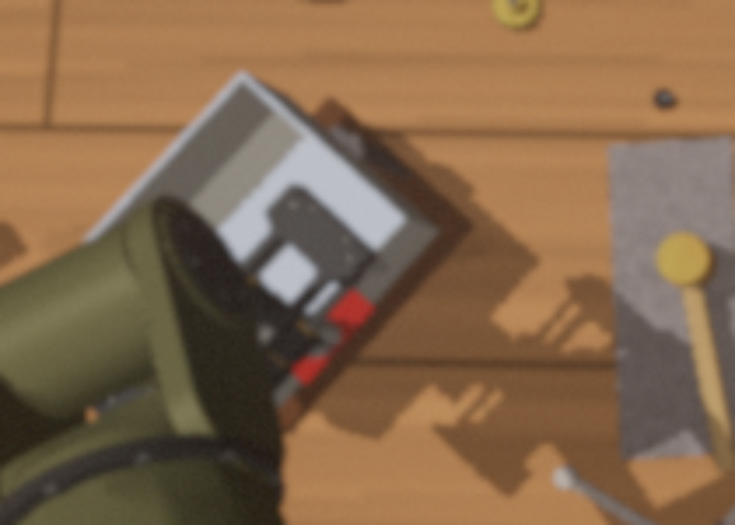

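The bin now stands level: the lip at crop (330,340) is at z = 0.1355 against its stop, and the mallet is still in place at crop (684,258).

```bash
python3 -m inch '-1 0 0 -.5 0 0 0;-1 0 0 -1 0 0 0;0 0 0 -1 0 0 0;0 0 0 0 0 0 1;0 0 0 0 0 0 1;0 0 0 0 0 0 1;0 0 0 0 0 0 .65;0 0 0 0 0 0 0'
python3 - <<'E'
from h import *
c=camera("top");W=cloud(c);R=W[190:285,240:310].reshape(-1,3)
q=R[(R[:,2]>.036)&(R[:,2]<.046)&(R[:,0]<.505)];print("handle",len(q),cv2.minAreaRect(q[:,:2].astype(np.float32)*1000),cv2.fitLine(q[:,:2].astype(np.float32),2,0,.01,.01).ravel())
q=R[(R[:,2]>.056)&(R[:,2]<.068)];print("head",len(q),q.mean(0))
E
python3 go.py .4784 .0501 .15 .2277
```

```text
time_s: 7.02
ee_pos: [0.4663, 0.2965, 0.2066]
eef_rot: [-3.142, 0.0, 0.228]
force: [-0.7, 0.4, -0.3]
grip_width: 0.0469
grip_force: 0.0
handle 306 ((439.5738220214844, 41.4880485534668), (135.71180725097656, 16.32583999633789), 13.113114356994629) [0.97416794 0.22582485 0.4388698  0.04099634]
head 172 [0.53178575 0.06284696 0.05913069]
turn [-0.     0.     0.011] shift after [-1.46  8.09  1.89] shift before [-1.48  8.09  1.89]
```

```bash
python3 -m inch '0 -.18 1 0 0 0 0;0 -.18 1 0 0 0 0;0 -.18 1 0 0 0 0;0 -.18 1 0 0 0 0;0 -.18 1 .3 0 0 0;0 -.18 1 .3 0 0 0;0 -.18 1 .3 0 0 0;0 -.2 1 .3 0 0 0;0 0 .09 .69 0 0 0;0 0 0 0 0 0 0'; python3 go.py .4784 .0503 .013 .2277
```

```text
time_s: 8.32
ee_pos: [0.4777, 0.0499, 0.149]
eef_rot: [-3.141, 0.002, 0.229]
force: [-0.1, 0.1, -0.5]
grip_width: 0.0469
grip_force: 0.0
turn [-0.003  0.013  0.005] shift after [ 0.03 -0.01  4.53] shift before [ 0.04 -0.01  4.53]
```

```bash
python3 -m inch '0 0 0 1 0 0 0;0 0 0 1 0 0 0;0 0 0 1 0 0 0;0 0 0 1 0 0 0;0 0 0 .53 0 0 0;-1 0 0 0 0 0 0;-1 0 0 0 0 0 0;-1 0 0 0 0 0 0;-1 0 0 0 0 0 0;-1 0 0 0 0 0 0' 60
python3 -m inch '-1 0 0 -.5 0 0 0;-1 0 0 -1 0 0 0;-1 0 0 -1 0 0 0;-1 0 0 -1 0 0 0;-1 0 0 -1 0 0 0;-1 0 0 -.5 0 0 0;-1 0 0 0 0 0 0'
```

```text
time_s: 9.57
ee_pos: [0.4787, 0.0501, 0.0146]
eef_rot: [3.141, -0.001, 0.227]
force: [-1.8, -0.7, 6.8]
grip_width: 0.0157
grip_force: 60.0
time_s: 10.45
ee_pos: [0.4785, 0.0501, 0.1646]
eef_rot: [3.141, -0.001, 0.227]
force: [-0.9, 0.2, -4.3]
grip_width: 0.0154
grip_force: 60.0
```

```bash
python3 -m inch '-1 0 0 0 0 0 1;-1 0 0 0 0 0 1;-1 0 0 0 0 0 1;-1 0 0 0 0 0 1;-1 0 0 0 0 0 .86;-1 0 0 0 0 0 0'; python3 go.py .517 -.005 .105 -.6205
```

```text
time_s: 11.2
ee_pos: [0.4778, 0.0501, 0.1628]
eef_rot: [3.14, 0.002, -0.62]
force: [0.5, -0.2, -4.0]
grip_width: 0.0155
grip_force: 60.0
turn [0.007 0.01  0.002] shift after [2.13 0.73 1.93] shift before [2.14 0.73 1.93]
```

```bash
python3 -m inch '-1 .71 .24 0 0 0 0;-1 .71 .24 0 0 0 0;-1 .71 .25 0 0 0 0;-1 0 0 .9 0 0 0;-1 0 0 1 0 0 0;-1 0 0 0 0 0 0;-1 0 0 0 0 0 0'; python3 go.py .517 -.005 .0686 -.6205
python3 - <<'E'
from h import *
c=camera("top");a=cv2.resize(c["img"][150:280,240:440],None,fx=3.9,fy=3.9);b=camera("side")["img"];b=cv2.resize(b[150:290,200:440],None,fx=2.9,fy=2.9)
a=cv2.resize(a,(600,390));b=cv2.resize(b,(600,210));cv2.imwrite("pics/t2.png",np.vstack([a[:390],b[:210]]))
E
```

```text
time_s: 12.08
ee_pos: [0.5182, -0.0052, 0.1081]
eef_rot: [-3.141, -0.001, -0.621]
force: [-0.3, -0.1, -3.7]
grip_width: 0.0155
grip_force: 60.0
turn [-0.003 -0.006 -0.002] shift after [-0.04  0.02  1.32] shift before [-0.04  0.02  1.32]
```

View pics/t2.png

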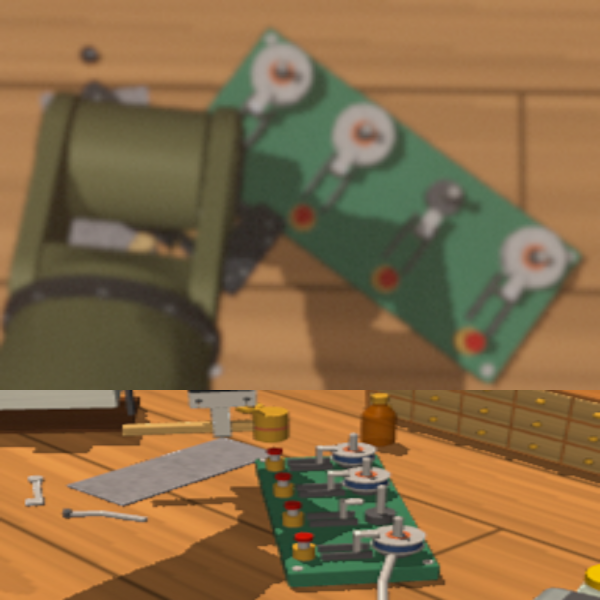

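The side view shows the mallet head level above pin 3. Pins 0 to 3 are all up, and the catches lie over the spools.

```bash
python3 -m inch '-1 -.02 0 .6 0 0 0;-1 -.02 0 .75 0 0 0;-1 0 0 .02 0 0 0;-1 0 0 0 0 0 0'
python3 - <<'E'
from h import *
c=camera("side");b=c["img"];cv2.imwrite("pics/t3.png",cv2.resize(b[150:250,260:400],None,fx=4.5,fy=4.5))
E
```

```text
time_s: 12.68
ee_pos: [0.5169, -0.0042, 0.0669]
eef_rot: [-3.141, -0.001, -0.621]
force: [1.0, -0.6, -3.2]
grip_width: 0.0153
grip_force: 60.0
```

View pics/t3.png

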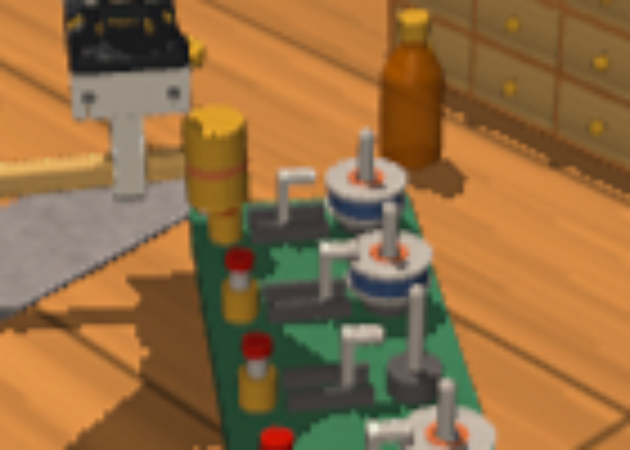

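Catch 3, at crop (297,178), has drawn back well clear. I'll press on until the force shows the bottom.

```bash
python3 -m inch '-1 0 0 .05 0 0 0;-1 0 0 0 0 0 0';python3 -m inch '-1 0 0 .05 0 0 0;-1 0 0 0 0 0 0';python3 -m inch '-1 0 0 .05 0 0 0;-1 0 0 0 0 0 0'
```

```text
time_s: 12.98
ee_pos: [0.5168, -0.0039, 0.0656]
eef_rot: [-3.141, -0.001, -0.621]
force: [-8.0, 2.8, 9.9]
grip_width: 0.0158
grip_force: 60.0
time_s: 13.22
ee_pos: [0.5167, -0.0038, 0.0644]
eef_rot: [-3.141, -0.0, -0.621]
force: [-9.5, 3.7, 13.0]
grip_width: 0.0158
grip_force: 60.0
time_s: 13.48
ee_pos: [0.5167, -0.0037, 0.0629]
eef_rot: [-3.141, -0.0, -0.621]
force: [-9.8, 5.1, 13.2]
grip_width: 0.0152
grip_force: 60.0
```

```bash
python3 -m inch '-1 0 0 -.5 0 0 0;-1 0 0 -1 0 0 0;-1 0 0 -.4 0 0 0;-1 0 0 0 0 0 0'
python3 - <<'E'
from h import *
c=camera("side");b=c["img"];np.savez("s3.npz",**c);cv2.imwrite("pics/t4.png",cv2.resize(b[120:270,220:400],None,fx=4,fy=4,interpolation=cv2.INTER_CUBIC))
H=hsv(c);W=cloud(c);red=((H[...,0]<8)|(H[...,0]>172))&(H[...,1]>150)&(H[...,2]>90)
t=np.array([.5586,-.2006]);a=-.6205;R=np.array([[np.cos(a),-np.sin(a)],[np.sin(a),np.cos(a)]])
S=W.copy();S[...,:2]=(W[...,:2]-t)@R
for y in(.135,.045,-.045,-.135):
    m=(abs(S[...,0]+.09)<.02)&(abs(S[...,1]-y)<.02)&red&(S[...,2]>.04)
    m2=(abs(S[...,1]-y)<.012)&(S[...,2]>.060)&(S[...,2]<.078)&(S[...,0]>-.07)&(S[...,0]<-.008)&(H[...,1]<70)
    print(y,m.sum(),np.percentile(S[m][:,2],[50,95]) if m.any() else 0, "catch",m2.sum(),S[m2][:,0].max() if m2.any() else 0)
E
```

```text
time_s: 13.98
ee_pos: [0.5169, -0.0042, 0.119]
eef_rot: [-3.141, -0.001, -0.621]
force: [-0.8, -0.1, -3.4]
grip_width: 0.0158
grip_force: 60.0
0.135 22 [0.05551802 0.05957244] catch 51 -0.008490597077212697
0.045 26 [0.07105375 0.07461024] catch 61 -0.009886575334057807
-0.045 34 [0.07044552 0.07339946] catch 43 -0.019917110660615144
-0.135 40 [0.07053671 0.0731768 ] catch 82 -0.008516547114910556
```

View pics/t4.png

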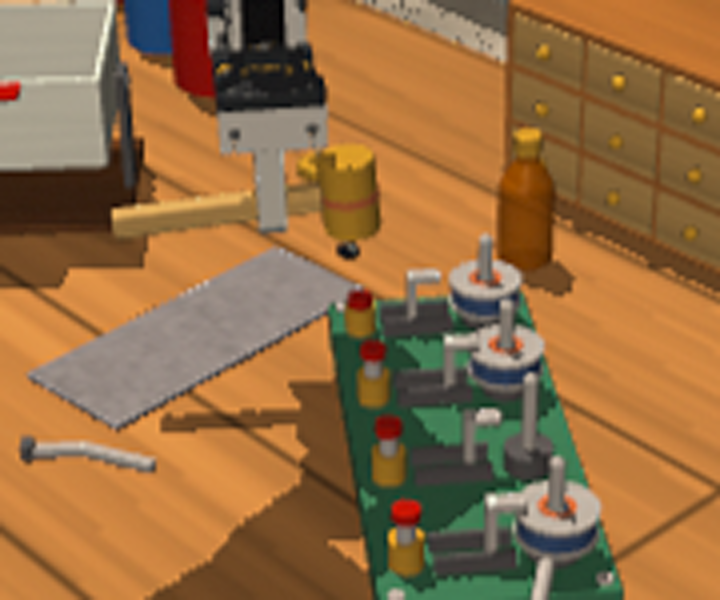

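Pin 3 is fully down at (360,303) with catch 3 clear at (420,280). The mallet has pitched a few degrees head-up in the grip, so I'll correct that with the wrist.

```bash
python3 -m inch '-1 0 .5 -.7 0 0 0;-1 0 1 0 0 0 0;-1 0 1 0 0 0 0;-1 0 .55 0 0 -.55 0;-1 0 0 0 0 0 0;-1 0 0 0 0 0 0'; python3 - <<'E'
from h import *
from station import ctrl
o=ctrl.get_obs();d=np.array([.4631,-.0770,.105])-o["ee_pos"]
a=-.6205;print("stand-x",(d@[np.cos(a),np.sin(a),0]/.03).round(2),"tool-y",(d@[np.sin(a),-np.cos(a),0]/.03).round(2),"down",-d[2]/.03,o["eef_rot"])
b=camera("side");cv2.imwrite("pics/t5.png",cv2.resize(b["img"][120:240,260:400],None,fx=4,fy=4,interpolation=cv2.INTER_CUBIC))
E
```

```text
time_s: 14.78
ee_pos: [0.4633, -0.0782, 0.1387]
eef_rot: [3.141, 0.096, -0.621]
force: [0.4, 0.7, -2.7]
grip_width: 0.0156
grip_force: 60.0
stand-x -0.03 tool-y -0.03 down 1.1238931348649224 [ 3.14115726  0.09564852 -0.62117281]
```

View pics/t5.png

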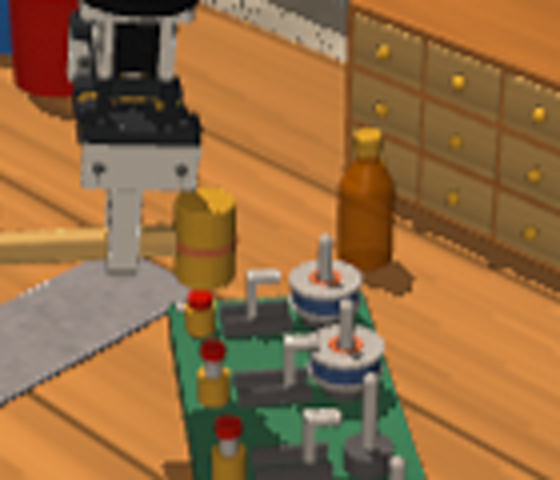

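```bash
python3 -m inch '-1 .08 0 .9 0 0 0;-1 .06 0 .7 0 0 0;-1 .07 0 .74 0 0 0;-1 0 0 0 0 0 0';python3 -m inch '-1 0 0 .06 0 0 0;-1 0 0 0 0 0 0';python3 -m inch '-1 0 0 .06 0 0 0;-1 0 0 0 0 0 0'
cat > pins.py <<'E'
from h import *
c=camera("side");H=hsv(c);W=cloud(c);red=((H[...,0]<8)|(H[...,0]>172))&(H[...,1]>150)&(H[...,2]>90)
t=np.array([.5586,-.2006]);a=-.6205;R=np.array([[np.cos(a),-np.sin(a)],[np.sin(a),np.cos(a)]])
S=W.copy();S[...,:2]=(W[...,:2]-t)@R
for i,y in enumerate((-.135,-.045,.045,.135)):
    m=(abs(S[...,0]+.09)<.02)&(abs(S[...,1]-y)<.02)&red&(S[...,2]>.04)
    print("pin",i,m.sum(),np.percentile(S[m][:,2],[50,95]).round(4) if m.any() else 0)
E
python3 pins.py
```

```text
time_s: 15.32
ee_pos: [0.4628, -0.0776, 0.0683]
eef_rot: [3.141, 0.096, -0.62]
force: [-0.4, 0.5, -2.8]
grip_width: 0.0155
grip_force: 60.0
time_s: 15.58
ee_pos: [0.4629, -0.0781, 0.0676]
eef_rot: [-3.141, 0.095, -0.621]
force: [-0.9, -0.0, -3.5]
grip_width: 0.0156
grip_force: 60.0
time_s: 15.82
ee_pos: [0.4629, -0.078, 0.0664]
eef_rot: [-3.141, 0.095, -0.621]
force: [-6.1, 3.2, 11.4]
grip_width: 0.0157
grip_force: 60.0
pin 0 40 [0.0707 0.0737]
pin 1 33 [0.0702 0.0731]
pin 2 0 0
pin 3 0 0
```

```bash
python3 -m inch '-1 0 0 .04 0 0 0;-1 0 0 0 0 0 0';  python3 -m inch '-1 -.05 0 -.5 0 0 0;-1 -.1 0 -1 0 0 0;-1 -.05 0 -.6 0 0 0;-1 0 0 0 0 0 0'; python3 pins.py
```

```text
time_s: 16.12
ee_pos: [0.4628, -0.0778, 0.0654]
eef_rot: [-3.141, 0.095, -0.621]
force: [-7.6, 4.6, 13.6]
grip_width: 0.0158
grip_force: 60.0
time_s: 16.62
ee_pos: [0.4633, -0.0783, 0.129]
eef_rot: [-3.141, 0.093, -0.621]
force: [-0.4, -0.4, -3.6]
grip_width: 0.0155
grip_force: 60.0
pin 0 39 [0.0702 0.0735]
pin 1 34 [0.0704 0.073 ]
pin 2 27 [0.0568 0.0591]
pin 3 10 [0.0552 0.0571]
```

```bash
python3 -m inch '-1 0 1 -.2 0 0 0;-1 0 1 -.1 0 0 0;-1 0 1 0 0 0 0;-1 0 1 0 0 0 0;-1 0 1 0 0 0 0;-1 0 1 0 0 0 0;-1 0 0 0 0 0 0;-1 0 0 0 0 0 0'; python3 - <<'E'
from h import *
o=ctrl.get_obs();d=np.array([.3584,-.2234,.0686])-o["ee_pos"]
a=-.6205;print("stand-x",(d@[np.cos(a),np.sin(a),0]/.03).round(2),"tool-y",(d@[np.sin(a),-np.cos(a),0]/.03).round(2),"down",-d[2]/.03,o["eef_rot"])
E
```

```text
time_s: 17.68
ee_pos: [0.3586, -0.2246, 0.1359]
eef_rot: [-3.141, 0.097, -0.621]
force: [-0.5, -0.4, -3.2]
grip_width: 0.0156
grip_force: 60.0
stand-x -0.03 tool-y -0.03 down 2.244306445664268 [-3.14141959  0.0969249  -0.62121627]
```

```bash
python3 -m inch '-1 .07 0 .8 0 0 0;-1 .06 0 .7 0 0 0;-1 .07 0 .78 0 0 0;-1 0 0 0 0 0 0';python3 -m inch '-1 0 0 .06 0 0 0;-1 0 0 0 0 0 0';python3 -m inch '-1 0 0 .06 0 0 0;-1 0 0 0 0 0 0'
```

```text
time_s: 18.18
ee_pos: [0.3582, -0.2238, 0.067]
eef_rot: [-3.141, 0.098, -0.62]
force: [0.4, 0.4, -2.1]
grip_width: 0.0155
grip_force: 60.0
time_s: 18.42
ee_pos: [0.3582, -0.2244, 0.0664]
eef_rot: [-3.142, 0.096, -0.621]
force: [-0.1, -0.6, -3.1]
grip_width: 0.0154
grip_force: 60.0
time_s: 18.68
ee_pos: [0.358, -0.2245, 0.0651]
eef_rot: [-3.142, 0.095, -0.621]
force: [-5.0, 3.8, 10.6]
grip_width: 0.0157
grip_force: 60.0
```

```bash
python3 -m inch '-1 0 0 .06 0 0 0;-1 0 0 0 0 0 0';  python3 -m inch '-1 -.05 0 -.5 0 0 0;-1 -.1 0 -1 0 0 0;-1 -.05 0 -.9 0 0 0;-1 0 0 0 0 0 0'; python3 pins.py; python3 go.py .4787 .0501 .11 .227
python3 - <<'E'
from h import *
b=camera("side");cv2.imwrite("pics/t6.png",cv2.resize(b["img"][140:300,190:410],None,fx=3.6,fy=3.6,interpolation=cv2.INTER_CUBIC))
E
```

```text
time_s: 18.92
ee_pos: [0.3577, -0.2243, 0.0634]
eef_rot: [-3.142, 0.096, -0.621]
force: [-7.4, 4.9, 12.9]
grip_width: 0.0154
grip_force: 60.0
time_s: 19.42
ee_pos: [0.3593, -0.2255, 0.1364]
eef_rot: [3.141, 0.092, -0.621]
force: [-0.3, 0.6, -3.7]
grip_width: 0.0152
grip_force: 60.0
pin 0 36 [0.0565 0.0589]
pin 1 0 0
pin 2 0 0
pin 3 0 0
turn [-0.229  0.508 -4.855] shift after [ 5.96 -8.03  0.83] shift before [-1.99 -9.79  1.02]
```

View pics/t6.png

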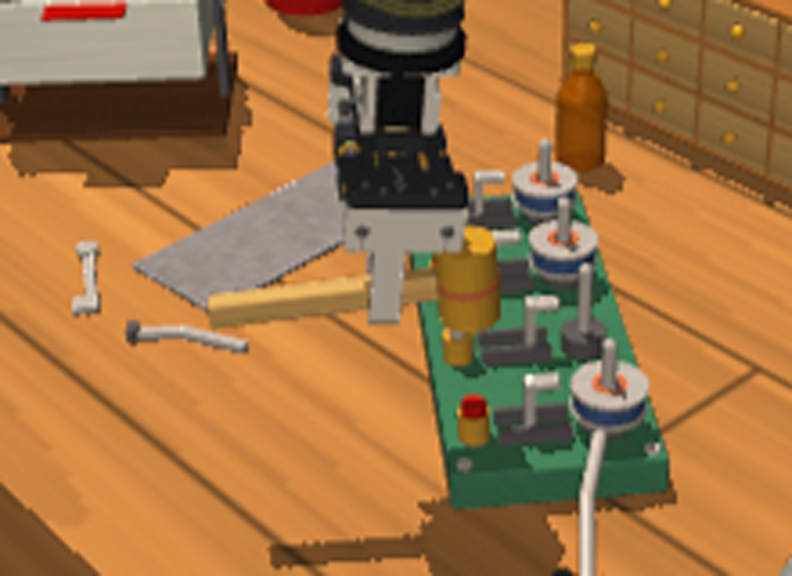

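Pins 0, 2 and 3 are down and their catches are drawn back; pin 1, on the empty post, is still up. Next the mallet goes back to the mat.

```bash
sed -i 's/\[np.pi,0,w\]/[np.pi,float(sys.argv[5]) if len(sys.argv)>5 else 0,w]/' go.py
python3 -m inch '-1 0 0 -1 0 0 0;-1 0 0 0 -.09 0 -1;-1 0 0 0 -.09 0 -1;-1 0 0 0 -.09 0 -1;-1 0 0 0 -.1 0 -1;-1 0 0 0 0 0 0;-1 0 0 0 0 0 0'; python3 go.py .520 .0746 .09 .077 .096
```

```text
time_s: 20.4
ee_pos: [0.3606, -0.2264, 0.1639]
eef_rot: [-3.139, 0.095, 0.076]
force: [0.1, -0.8, -3.5]
grip_width: 0.0156
grip_force: 60.0
turn [-0.017 -0.003 -0.003] shift after [ 6.28 -9.6   1.87] shift before [ 6.27 -9.59  1.9 ]
```

```bash
python3 -m inch '-1 .6 -1 0 0 0 0;-1 .6 -1 0 0 0 0;-1 .6 -1 0 0 0 0;-1 .6 -1 0 0 0 0;-1 .6 -1 0 0 0 0;-1 .6 -1 0 0 0 0;-1 .7 -1 0 0 0 0;-1 .7 -1 0 0 0 0;-1 .7 -1 0 0 0 0;-1 .5 -.6 .2 0 0 0'
python3 -m inch '-1 .07 0 .9 0 0 0;-1 .06 0 .8 0 0 0;-1 0 0 0 0 0 0'; python3 go.py .520 .0746 .05 .077 .096
python3 - <<'E'
from h import *
c=camera("side");W=cloud(c);H=hsv(c)
q=W[(abs(W[...,0]-.47)<.07)&(abs(W[...,1]-.07)<.03)&(W[...,2]>.05)&(W[...,2]<.13)&(H[...,0]>12)&(H[...,0]<32)&(H[...,1]>70)&(W[...,0]<.505)]
for x in np.arange(.40,.51,.015):
    s=q[abs(q[:,0]-x)<.0075]; print(x.round(3),len(s),np.percentile(s[:,2],[10,90]).round(4) if len(s)>5 else 0, np.median(s[:,1]).round(4) if len(s) else 0)
cv2.imwrite("pics/t7.png",cv2.resize(c["img"][100:240,200:380],None,fx=3.5,fy=3.5,interpolation=cv2.INTER_CUBIC))
E
```

```text
time_s: 21.65
ee_pos: [0.5224, 0.0766, 0.1412]
eef_rot: [-3.139, 0.095, 0.078]
force: [-1.1, 0.1, -3.9]
grip_width: 0.0154
grip_force: 60.0
time_s: 22.02
ee_pos: [0.5198, 0.0752, 0.0888]
eef_rot: [-3.139, 0.099, 0.078]
force: [0.6, 0.7, -3.3]
grip_width: 0.0152
grip_force: 60.0
turn [-0.013  0.015  0.005] shift after [0.13 0.02 1.29] shift before [0.13 0.02 1.29]
0.4 0 0 0
0.415 38 [0.0965 0.1109] 0.0632
0.43 40 [0.0982 0.1111] 0.0621
0.445 35 [0.0976 0.112 ] 0.0638
0.46 37 [0.0992 0.1132] 0.0652
0.475 34 [0.1    0.1144] 0.0671
0.49 32 [0.1014 0.1154] 0.0665
0.505 18 [0.1002 0.1147] 0.0686
```

View pics/t7.png

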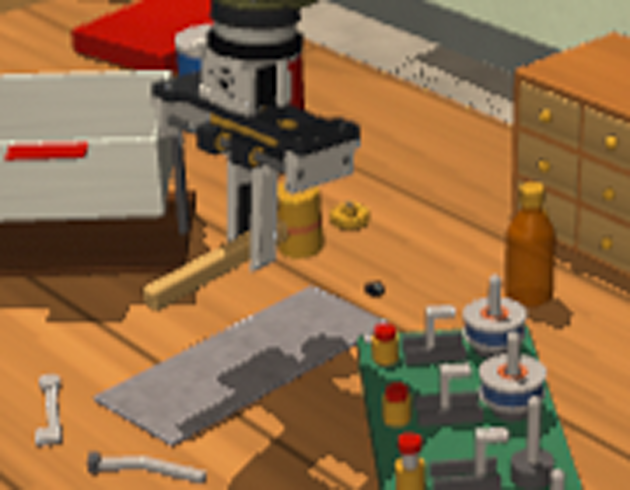

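The side view shows the mallet held over the mat, still slightly head-up, sloping about 0.06 rad. I'll level it and set it down.

```bash
python3 -m inch '-1 0 0 0 0 -.35 0;-1 .16 0 1 0 0 0;-1 .12 0 .7 0 0 0;-1 .06 0 .4 0 0 0;-1 .03 0 .2 0 0 0;-1 0 0 0 0 0 0'; python3 -m inch '-1 .02 0 .1 0 0 0;-1 0 0 0 0 0 0';python3 -m inch '-1 .01 0 .06 0 0 0;-1 0 0 0 0 0 0'
```

```text
time_s: 22.82
ee_pos: [0.5213, 0.0756, 0.021]
eef_rot: [-3.139, 0.155, 0.08]
force: [-0.3, -0.3, -2.9]
grip_width: 0.0155
grip_force: 60.0
time_s: 23.08
ee_pos: [0.5213, 0.0756, 0.0177]
eef_rot: [-3.139, 0.155, 0.08]
force: [-0.6, 0.4, -3.3]
grip_width: 0.0151
grip_force: 60.0
time_s: 23.32
ee_pos: [0.5212, 0.0756, 0.0156]
eef_rot: [-3.139, 0.156, 0.08]
force: [-0.2, 0.6, -3.3]
grip_width: 0.0159
grip_force: 60.0
```

```bash
python3 -m inch '-1 .01 0 .06 0 0 0;-1 0 0 0 0 0 0';python3 -m inch '-1 .01 0 .05 0 0 0;-1 0 0 0 0 0 0'
```

```text
time_s: 23.58
ee_pos: [0.5213, 0.0756, 0.0139]
eef_rot: [-3.139, 0.156, 0.08]
force: [-0.2, -0.5, -2.4]
grip_width: 0.0155
grip_force: 60.0
time_s: 23.82
ee_pos: [0.5212, 0.0757, 0.0134]
eef_rot: [-3.139, 0.156, 0.08]
force: [-8.0, -0.9, 11.1]
grip_width: 0.016
grip_force: 60.0
```

```bash
python3 -m inch '-1 0 0 -.03 0 0 0;-.4 0 0 0 0 0 0;-.2 0 0 0 0 0 0;-.1 0 0 0 0 0 0;-.1 0 0 0 0 0 0' 10
python3 -m inch '-.1 -.12 0 -.8 0 0 0;-.1 -.15 0 -1 0 0 0;-.1 -.15 0 -1 0 0 0;-.1 -.15 0 -1 0 0 0;-.1 -.15 0 -1 0 0 0;-.1 -.15 0 -1 0 0 0;0 0 0 0 0 .9 0;0 0 0 0 0 0 0'
python3 - <<'E'
from h import *
for n,s in(("top",np.s_[150:300,200:440]),("side",np.s_[130:260,190:400])):
    c=camera(n);np.savez(n+"8.npz",**c);cv2.imwrite(f"pics/{n}8.png",cv2.resize(c["img"][s],None,fx=3,fy=3,interpolation=cv2.INTER_CUBIC))
E
python3 go.py .637 -.0916 .2 -.6205
```

```text
time_s: 24.45
ee_pos: [0.5215, 0.0756, 0.0132]
eef_rot: [-3.139, 0.156, 0.08]
force: [-0.7, -0.6, -0.2]
grip_width: 0.042
grip_force: 0.0
time_s: 25.45
ee_pos: [0.5218, 0.0753, 0.1898]
eef_rot: [-3.139, -0.002, 0.08]
force: [-0.7, 0.3, 0.5]
grip_width: 0.0471
grip_force: 0.0
turn [-0.011  0.01   4.014] shift after [ 6.34  2.31 -0.35] shift before [ 3.36  5.85 -0.37]
```

View pics/side8.png

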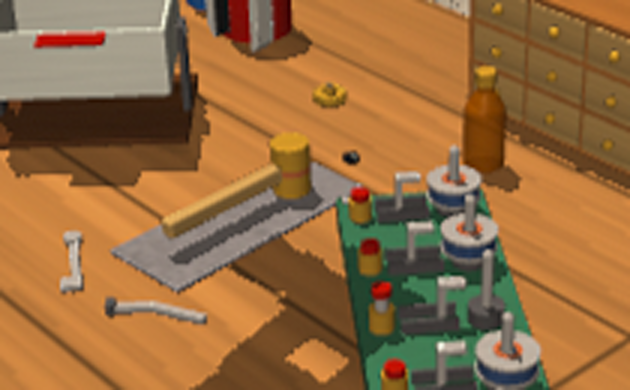

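The mallet rests on the mat with its head at (291,165), handle level. Now the spools, gripped along the stand's y with yaw about 2.52 so that the last joint stays in range.

```bash
python3 -m inch '.4 0 0 0 0 0 -1;.4 0 0 0 0 0 -1;.4 0 0 0 0 0 -1;.4 0 0 0 0 0 -1;.4 0 0 0 0 0 -1;.4 0 0 0 0 0 -1;.4 0 0 0 0 0 -1;.4 0 0 0 0 0 -1;.4 0 0 0 0 0 -1;.4 0 0 0 0 0 -1'; python3 -m inch '.4 0 0 0 0 0 -1;.4 0 0 0 0 0 -1;.4 0 0 0 0 0 -1;.4 0 0 0 0 0 -.98;.4 0 0 0 0 0 0';python3 go.py .637 -.0905 .13 2.521
python3 - <<'E'
from h import *
c=dict(np.load("top8.npz"));W=cloud(c);t=np.array([.5586,-.2006]);a=-.6205;R=np.array([[np.cos(a),-np.sin(a)],[np.sin(a),np.cos(a)]])
S=W.copy();S[...,:2]=(W[...,:2]-t)@R
for i,y in((3,.135),(2,.045),(0,-.135)):
    m=(np.hypot(S[...,0],S[...,1]-y)<.04)&(abs(S[...,2]-.065)<.004);q=S[m][:,:2]
    (cx,cy),r=cv2.minEnclosingCircle((q[np.hypot(q[:,0],q[:,1]-y)<.0295]*1000).astype(np.float32));print(i,len(q),cx,cy,r,np.median(q,0))
E
```

```text
time_s: 26.8
ee_pos: [0.5229, 0.0753, 0.1886]
eef_rot: [-3.14, -0.003, 1.831]
force: [-0.3, -0.0, -0.8]
grip_width: 0.0658
grip_force: 0.0
time_s: 27.42
ee_pos: [0.5229, 0.0753, 0.1887]
eef_rot: [3.141, -0.002, 2.519]
force: [-0.2, 0.7, -0.2]
grip_width: 0.0658
grip_force: 0.0
turn [ 0.006 -0.014 -0.012] shift after [-6.31 -2.29  1.96] shift before [-6.32 -2.27  1.94]
3 256 1.0509201288223267 136.34034729003906 26.072967529296875 [-0.00014667  0.13522224]
2 271 -0.20708322525024414 46.03323745727539 25.899864196777344 [-0.00083053  0.04692099]
0 265 0.23653186857700348 -134.7958221435547 25.70165252685547 [-0.00077654 -0.13442489]
```

```bash
python3 -m inch '.4 -.9 -.33 0 0 0 0;.4 -.9 -.33 0 0 0 0;.4 -.9 -.33 0 0 0 0;.4 -.9 -.33 0 0 0 0;.4 -.9 -.33 0 0 0 0;.4 -.9 -.33 0 0 0 0;.4 -.9 -.33 .5 0 0 0;.4 0 0 .8 0 0 0;.4 0 0 0 0 0 0'; python3 go.py .6375 -.0898 .039 2.521
```

```text
time_s: 28.55
ee_pos: [0.6353, -0.091, 0.1477]
eef_rot: [3.141, -0.005, 2.516]
force: [0.6, 0.2, -0.3]
grip_width: 0.0659
grip_force: 0.0
turn [ 0.004 -0.029 -0.028] shift after [-0.04  0.08  3.62] shift before [-0.05  0.07  3.62]
```

```bash
python3 -m inch '.4 -.04 .08 .8 0 0 0;.4 0 0 1 0 0 0;.4 0 0 1 0 0 0;.4 0 0 .6 0 0 0;.4 0 0 .22 0 0 0;.4 0 0 0 0 0 0' 15; python3 go.py .6375 -.0898 .039 2.521; python3 -m inch '-1 0 0 0 0 0 0;-1 0 0 0 0 0 0;-1 0 0 0 0 0 0;-1 0 0 0 0 0 0;-1 0 0 0 0 0 0'
```

```text
time_s: 29.3
ee_pos: [0.6388, -0.0895, 0.042]
eef_rot: [3.139, 0.0, 2.52]
force: [0.6, -0.5, 0.2]
grip_width: 0.0661
grip_force: 0.0
turn [ 0.016  0.    -0.008] shift after [ 0.03 -0.03  0.1 ] shift before [ 0.03 -0.03  0.1 ]
time_s: 29.92
ee_pos: [0.639, -0.0896, 0.0423]
eef_rot: [3.138, 0.001, 2.52]
force: [-2.0, 1.0, 6.3]
grip_width: 0.0521
grip_force: 15.0
```

```bash
python3 -m inch '-1 0 0 -.1 0 0 0;-1 0 0 -.1 0 0 0;-1 0 0 -.2 0 0 0'; python3 -m inch '-1 0 0 -.3 0 0 0;-1 0 0 -.4 0 0 0;-1 0 0 -.6 0 0 0;-1 0 0 -.8 0 0 0;-1 0 0 -.8 0 0 0;-1 0 0 -.8 0 0 0;-1 0 0 -1 0 0 0;-1 0 0 -.5 0 0 0;-1 0 0 0 0 0 0';python3 go.py .5717 .3280 .2 2.435
```

```text
time_s: 30.3
ee_pos: [0.6383, -0.0895, 0.0533]
eef_rot: [3.139, -0.001, 2.52]
force: [0.6, -0.4, -1.2]
grip_width: 0.0521
grip_force: 15.0
time_s: 31.42
ee_pos: [0.6386, -0.0899, 0.2104]
eef_rot: [3.138, 0.001, 2.52]
force: [-0.1, -0.6, -1.3]
grip_width: 0.0517
grip_force: 15.0
turn [0.02  0.006 0.487] shift after [10.74  9.15  0.35] shift before [ 9.92 10.03  0.37]
```

```bash
python3 -m inch '-1 .99 1 0 0 0 0;-1 .99 1 0 0 0 0;-1 .99 1 0 0 0 0;-1 .99 1 0 0 0 0;-1 .99 1 0 0 0 0;-1 .99 1 0 0 0 0;-1 .99 1 0 0 0 0;-1 .99 1 0 0 0 0;-1 .99 1 0 0 0 0;-1 .99 1 0 0 0 0'; python3 -m inch '-1 0 0 0 0 0 .49;-1 0 0 .3 0 0 0;-1 0 0 0 0 0 0'; python3 go.py .5717 .3280 .065 2.435
```

```text
time_s: 32.67
ee_pos: [0.5708, 0.3281, 0.2087]
eef_rot: [3.141, -0.001, 2.52]
force: [0.4, 0.9, -0.4]
grip_width: 0.0524
grip_force: 15.0
time_s: 33.05
ee_pos: [0.5712, 0.3263, 0.1994]
eef_rot: [3.142, -0.002, 2.436]
force: [-0.3, 1.3, -0.4]
grip_width: 0.0524
grip_force: 15.0
turn [ 0.    -0.01   0.004] shift after [0.02 0.05 4.48] shift before [0.02 0.05 4.48]
```

```bash
python3 -m inch '-1 .02 .05 1 0 0 0;-1 0 0 1 0 0 0;-1 0 0 1 0 0 0;-1 0 0 .8 0 0 0;-1 0 0 .45 0 0 0;-1 0 0 .2 0 0 0;-1 0 0 0 0 0 0'; python3 -m inch '.3 0 0 0 0 0 0;.3 0 0 0 0 0 0;.3 0 0 0 0 0 0;.3 0 0 -.5 0 0 0;.4 0 0 -1 0 0 0;.4 0 0 -1 0 0 0;.4 0 0 -1 0 0 0;.4 0 0 -1 0 0 0;.4 0 0 0 0 0 0'; python3 go.py .5853 -.1632 .2 2.521
```

```text
time_s: 33.92
ee_pos: [0.5724, 0.3288, 0.0681]
eef_rot: [3.139, -0.001, 2.435]
force: [0.8, -0.5, -0.5]
grip_width: 0.0521
grip_force: 15.0
time_s: 35.05
ee_pos: [0.5729, 0.3289, 0.2063]
eef_rot: [3.134, 0.001, 2.435]
force: [0.6, -0.4, -0.3]
grip_width: 0.0658
grip_force: 0.0
turn [ 0.042  0.01  -0.495] shift after [ -9.88 -13.1    0.21] shift before [-10.97 -12.2    0.13]
```

```bash
python3 -m inch '.4 0 0 0 .04 0 -.49;.4 -.76 -1 0 0 0 0;.4 -.76 -1 0 0 0 0;.4 -.76 -1 0 0 0 0;.4 -.76 -1 0 0 0 0;.4 -.76 -1 0 0 0 0;.4 -.76 -1 0 0 0 0;.4 -.76 -1 0 0 0 0;.4 -.76 -1 0 0 0 0;.4 -.76 -1 0 0 0 0'; python3 -m inch '.4 -.76 -1 0 0 0 0;.4 -.76 -1 0 0 0 0;.4 -.76 -1 0 0 0 0;.4 -.76 -1 0 0 0 0;.4 0 -.1 .8 0 0 0;.4 0 0 1 0 0 0;.4 0 0 0 0 0 0;.4 0 0 0 0 0 0'; python3 go.py .5853 -.1632 .040 2.521
python3 - <<'E'
from h import *
c=camera("top");np.savez("t9.npz",**c);cv2.imwrite("pics/t9.png",cv2.resize(c["img"][130:290,90:440],None,fx=2.2,fy=2.2,interpolation=cv2.INTER_CUBIC))
E
```

```text
time_s: 36.3
ee_pos: [0.5813, -0.0117, 0.2032]
eef_rot: [-3.137, -0.002, 2.52]
force: [0.8, 0.9, -0.0]
grip_width: 0.0659
grip_force: 0.0
time_s: 37.3
ee_pos: [0.5844, -0.1637, 0.1513]
eef_rot: [-3.137, 0.0, 2.52]
force: [0.4, 0.1, 1.0]
grip_width: 0.0658
grip_force: 0.0
turn [-0.023  0.001 -0.005] shift after [-0.01  0.03  3.71] shift before [-0.01  0.05  3.71]
```

View pics/t9.png

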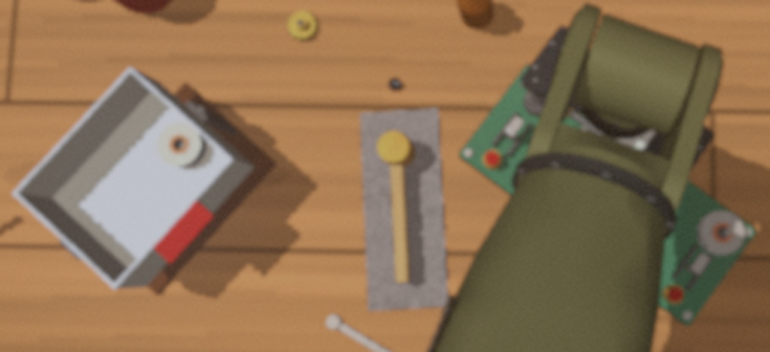

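Spool 3 lies flat in the bin at (182,143) and the mallet is on the mat at (393,148). Spool 2 is next.

```bash
python3 -m inch '.4 0 .03 .8 0 0 0;.4 0 0 1 0 0 0;.4 0 0 1 0 0 0;.4 0 0 .6 0 0 0;.4 0 0 .31 0 0 0;.4 0 0 0 0 0 0' 15; python3 -m inch '-1 0 0 0 0 0 0;-1 0 0 0 0 0 0;-1 0 0 0 0 0 0;-1 0 0 0 0 0 0;-1 0 0 0 0 0 0'
```

```text
time_s: 38.1
ee_pos: [0.5844, -0.1634, 0.0392]
eef_rot: [-3.137, -0.001, 2.52]
force: [0.5, -1.0, 0.4]
grip_width: 0.0656
grip_force: 0.0
time_s: 38.72
ee_pos: [0.5847, -0.1635, 0.0398]
eef_rot: [-3.138, 0.001, 2.52]
force: [-0.7, -0.0, 5.7]
grip_width: 0.0522
grip_force: 15.0
```

```bash
python3 -m inch '-1 0 0 -.1 0 0 0;-1 0 0 -.1 0 0 0;-1 0 0 -.2 0 0 0'; python3 -m inch '-1 0 0 -.3 0 0 0;-1 0 0 -.4 0 0 0;-1 0 0 -.6 0 0 0;-1 0 0 -.8 0 0 0;-1 0 0 -.8 0 0 0;-1 0 0 -.8 0 0 0;-1 0 0 -1 0 0 0;-1 0 0 -.5 0 0 0;-1 0 0 0 0 0 0';python3 go.py .5276 .3657 .2 2.435
```

```text
time_s: 39.1
ee_pos: [0.5841, -0.1633, 0.051]
eef_rot: [-3.137, -0.001, 2.52]
force: [1.0, -0.3, -0.7]
grip_width: 0.0523
grip_force: 15.0
time_s: 40.22
ee_pos: [0.585, -0.1629, 0.2079]
eef_rot: [-3.138, 0.001, 2.52]
force: [0.9, 0.1, -0.5]
grip_width: 0.0523
grip_force: 15.0
turn [-0.022  0.006  0.487] shift after [12.9  12.16  0.26] shift before [11.82 13.21  0.2 ]
```

```bash
python3 -m inch '-1 .9 1 0 0 0 0;-1 .9 1 0 0 0 0;-1 .9 1 0 0 0 0;-1 .9 1 0 0 0 0;-1 .9 1 0 0 0 0;-1 .9 1 0 0 0 0;-1 .9 1 0 0 0 0;-1 .9 1 0 0 0 0;-1 .9 1 0 0 0 0;-1 .9 1 0 0 0 0'; python3 -m inch '-1 .9 1 0 0 0 0;-1 .9 1 0 0 0 0;-1 .9 1 0 0 0 0;-1 .1 .2 0 -.02 0 .49;-1 0 0 .3 0 0 0;-1 0 0 0 0 0 0'; python3 go.py .5276 .3657 .065 2.435
```

```text
time_s: 41.48
ee_pos: [0.5392, 0.2394, 0.2045]
eef_rot: [-3.136, -0.002, 2.52]
force: [-0.1, -0.8, -0.2]
grip_width: 0.0525
grip_force: 15.0
time_s: 42.22
ee_pos: [0.5271, 0.3644, 0.1946]
eef_rot: [-3.138, -0.001, 2.436]
force: [-0.1, -0.5, -0.9]
grip_width: 0.0523
grip_force: 15.0
turn [-0.021 -0.008  0.004] shift after [0.02 0.04 4.32] shift before [0.01 0.06 4.32]
```

```bash
python3 -m inch '-1 .02 .05 1 -.02 0 0;-1 0 0 1 0 0 0;-1 0 0 1 0 0 0;-1 0 0 .8 0 0 0;-1 0 0 .3 0 0 0;-1 0 0 .2 0 0 0;-1 0 0 0 0 0 0'; python3 -m inch '.3 0 0 0 0 0 0;.3 0 0 0 0 0 0;.3 0 0 0 0 0 0;.3 0 0 -.5 0 0 0;.4 0 0 -1 0 0 0;.4 0 0 -1 0 0 0;.4 0 0 -1 0 0 0;.4 0 0 -1 0 0 0;.4 0 0 0 0 0 0'; python3 go.py .4801 -.3104 .2 2.521
```

```text
time_s: 43.1
ee_pos: [0.5283, 0.3669, 0.0679]
eef_rot: [3.139, -0.0, 2.435]
force: [-0.1, 0.8, -0.2]
grip_width: 0.0521
grip_force: 15.0
time_s: 44.22
ee_pos: [0.5287, 0.3672, 0.2059]
eef_rot: [3.134, 0.001, 2.435]
force: [-0.2, 0.1, -0.7]
grip_width: 0.0659
grip_force: 0.0
turn [ 0.043  0.008 -0.495] shift after [-11.82 -19.32   0.2 ] shift before [-13.44 -18.22   0.07]
```

```bash
python3 -m inch '.4 0 0 0 .04 0 -.49;.4 -.61 -1 0 0 0 0;.4 -.61 -1 0 0 0 0;.4 -.61 -1 0 0 0 0;.4 -.61 -1 0 0 0 0;.4 -.61 -1 0 0 0 0;.4 -.61 -1 0 0 0 0;.4 -.61 -1 0 0 0 0;.4 -.61 -1 0 0 0 0;.4 -.61 -1 0 0 0 0'; python3 -m inch '.4 -.61 -1 0 0 0 0;.4 -.61 -1 0 0 0 0;.4 -.61 -1 0 0 0 0;.4 -.61 -1 0 0 0 0;.4 -.61 -1 0 0 0 0;.4 -.61 -1 0 0 0 0;.4 -.61 -1 0 0 0 0;.4 -.61 -1 0 0 0 0;.4 -.61 -1 0 0 0 0;.4 -.61 -1 0 0 0 0'; python3 -m inch '.4 -.2 -.3 .8 0 0 0;.4 0 0 1 0 0 0;.4 0 0 0 0 0 0;.4 0 0 0 0 0 0'; python3 go.py .4801 -.3104 .040 2.521
```

```text
time_s: 45.48
ee_pos: [0.5041, 0.0501, 0.203]
eef_rot: [-3.137, -0.001, 2.52]
force: [-0.4, 0.9, 0.1]
grip_width: 0.066
grip_force: 0.0
time_s: 46.72
ee_pos: [0.4783, -0.3002, 0.2041]
eef_rot: [-3.137, -0.002, 2.52]
force: [0.0, -0.2, 0.8]
grip_width: 0.0659
grip_force: 0.0
time_s: 47.22
ee_pos: [0.4785, -0.3102, 0.1518]
eef_rot: [-3.137, 0.0, 2.52]
force: [0.0, -0.1, 1.0]
grip_width: 0.0655
grip_force: 0.0
turn [-0.025  0.002 -0.004] shift after [-0.05  0.03  3.73] shift before [-0.05  0.04  3.73]
```

```bash
python3 -m inch '.4 -.05 .03 .8 0 0 0;.4 0 0 1 0 0 0;.4 0 0 1 0 0 0;.4 0 0 .6 0 0 0;.4 0 0 .3 0 0 0;.4 0 0 0 0 0 0' 15; python3 -m inch '-1 0 0 0 0 0 0;-1 0 0 0 0 0 0;-1 0 0 0 0 0 0;-1 0 0 0 0 0 0;-1 0 0 0 0 0 0'; python3 -m inch '-1 0 0 -.1 0 0 0;-1 0 0 -.1 0 0 0;-1 0 0 -.2 0 0 0'
```

```text
time_s: 47.98
ee_pos: [0.4798, -0.3108, 0.0402]
eef_rot: [-3.137, -0.0, 2.52]
force: [-0.2, -0.8, 0.2]
grip_width: 0.0659
grip_force: 0.0
time_s: 48.6
ee_pos: [0.48, -0.311, 0.0406]
eef_rot: [-3.137, 0.001, 2.52]
force: [-0.5, -0.2, 6.1]
grip_width: 0.0506
grip_force: 15.0
time_s: 48.98
ee_pos: [0.4795, -0.3106, 0.0519]
eef_rot: [-3.137, -0.001, 2.52]
force: [-0.4, -0.8, -1.7]
grip_width: 0.0508
grip_force: 15.0
```

```bash
python3 -m inch '-1 0 0 -.3 0 0 0;-1 0 0 -.4 0 0 0;-1 0 0 -.6 0 0 0;-1 0 0 -.8 0 0 0;-1 0 0 -.8 0 0 0;-1 0 0 -.8 0 0 0;-1 0 0 -1 0 0 0;-1 0 0 -.5 0 0 0;-1 0 0 0 0 0 0';python3 go.py .4835 .4034 .2 2.435
python3 - <<'E'
from h import *
c=camera("side");cv2.imwrite("pics/t10.png",cv2.resize(c["img"][120:320,250:450],None,fx=2.9,fy=2.9,interpolation=cv2.INTER_CUBIC))
E
```

```text
time_s: 50.1
ee_pos: [0.4803, -0.3103, 0.2087]
eef_rot: [-3.137, 0.001, 2.52]
force: [0.1, 0.5, -1.5]
grip_width: 0.0508
grip_force: 15.0
turn [-0.025  0.008  0.487] shift after [15.36 18.16  0.29] shift before [13.77 19.4   0.19]
```

View pics/t10.png

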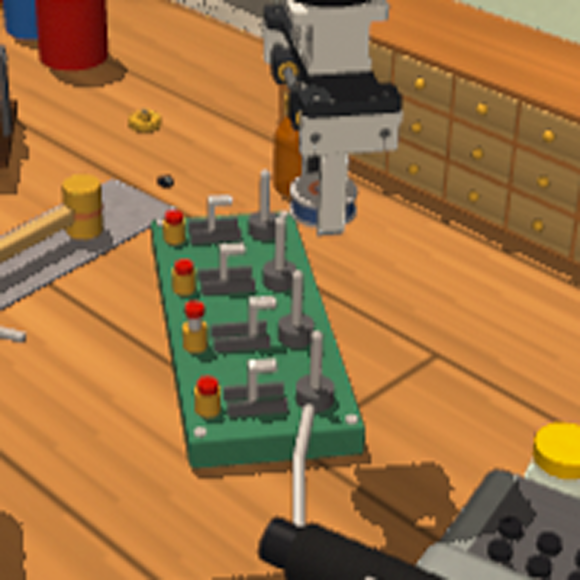

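The third spool is held level at (323,200) and every post is now bare.

```bash
python3 -m inch '-1 .71 1 0 0 0 0;-1 .71 1 0 0 0 0;-1 .71 1 0 0 0 0;-1 .71 1 0 0 0 0;-1 .71 1 0 0 0 0;-1 .71 1 0 0 0 0;-1 .71 1 0 0 0 0;-1 .71 1 0 0 0 0;-1 .71 1 0 0 0 0;-1 .71 1 0 0 0 0'; python3 -m inch '-1 .71 1 0 0 0 0;-1 .71 1 0 0 0 0;-1 .71 1 0 0 0 0;-1 .71 1 0 0 0 0;-1 .71 1 0 0 0 0;-1 .71 1 0 0 0 0;-1 .71 1 0 0 0 0;-1 .71 1 0 0 0 0;-1 .71 1 0 0 0 0;-1 .3 .4 0 -.02 0 .49';python3 -m inch '-1 0 0 .3 0 0 0;-1 0 0 0 0 0 0'; python3 go.py .4835 .4034 .065 2.435
```

```text
time_s: 51.4
ee_pos: [0.481, 0.0589, 0.2054]
eef_rot: [-3.136, -0.002, 2.52]
force: [0.2, -0.3, -0.5]
grip_width: 0.0508
grip_force: 15.0
time_s: 52.65
ee_pos: [0.4819, 0.4053, 0.2034]
eef_rot: [-3.138, -0.001, 2.434]
force: [-0.3, 0.2, -0.9]
grip_width: 0.0511
grip_force: 15.0
time_s: 52.9
ee_pos: [0.4823, 0.4029, 0.1946]
eef_rot: [-3.138, -0.001, 2.436]
force: [0.5, -0.4, -0.5]
grip_width: 0.0509
grip_force: 15.0
turn [-0.022 -0.005  0.005] shift after [-0.02  0.04  4.32] shift before [-0.02  0.06  4.32]
```

```bash
python3 -m inch '-1 -.02 .05 1 -.02 0 0;-1 0 0 1 0 0 0;-1 0 0 1 0 0 0;-1 0 0 .8 0 0 0;-1 0 0 .3 0 0 0;-1 0 0 .2 0 0 0;-1 0 0 0 0 0 0'; python3 -m inch '.3 0 0 0 0 0 0;.3 0 0 0 0 0 0;.3 0 0 0 0 0 0;.3 0 0 -.5 0 0 0;.4 0 0 -1 0 0 0;.4 0 0 -1 0 0 0;.4 0 0 -1 0 0 0;.4 0 0 -1 0 0 0;.4 0 0 0 0 0 0'; python3 -m inch '.4 -.7 -1 0 0 0 0;.4 -.7 -1 0 0 0 0;.4 -.7 -1 0 0 0 0;.4 -.7 -1 0 0 0 0;.4 -.7 -1 0 0 0 0;.4 -.7 -1 0 0 0 0;.4 -.7 -1 0 0 0 0;.4 -.7 -1 0 0 0 0;.4 -.7 -1 0 0 0 0;.4 -.7 -1 0 0 0 0';python3 -m inch '.4 -.7 -1 0 0 0 0;.4 -.7 -1 0 0 0 0;.4 -.7 -1 0 0 0 0;.4 -.7 -1 0 0 0 0;.4 -.7 -1 0 0 0 0;.4 -.7 -1 0 0 0 0;.4 -.7 -1 0 0 0 0;.4 -.7 -1 0 0 0 0;.4 0 0 0 0 0 0'
python3 - <<'E'
from h import *
c=camera("top");W=cloud(c);H=hsv(c);cv2.imwrite("pics/t11.png",cv2.resize(c["img"][120:290,90:440],None,fx=2.2,fy=2.2,interpolation=cv2.INTER_CUBIC))
B=W[155:265,95:215];hb=H[155:265,95:215];red=((hb[...,0]<8)|(hb[...,0]>172))&(hb[...,1]>150)
l=B[red&(B[...,2]>.1)];print("lip",l.mean(0),np.percentile(l[:,2],[10,90]))
A=np.c_[l[:,:2],np.ones(len(l))];print(np.linalg.lstsq(A,l[:,2],rcond=None)[0])
b=np.array([.5276,.3657]);a=.864
D=(B[...,:2]-b)@np.array([[np.cos(a),-np.sin(a)],[np.sin(a),np.cos(a)]]);
for s in(-1,1):
  m=(abs(D[...,0]-s*.078)<.004)&(abs(D[...,1])<.09)&(B[...,2]>.1);print("rim",s,m.sum(),np.median(B[m][:,2]))
for y in(-.058,0,.058):
  m=(np.hypot(D[...,0],D[...,1]-y)<.035)&(B[...,2]<.12);p=B[m][:,2];p=p[p>.075];print(y,len(p),np.median(p))
E
```

```text
time_s: 53.78
ee_pos: [0.4844, 0.4048, 0.0679]
eef_rot: [3.139, -0.0, 2.435]
force: [-0.0, 0.3, -1.1]
grip_width: 0.0511
grip_force: 15.0
time_s: 54.9
ee_pos: [0.4847, 0.4051, 0.2059]
eef_rot: [3.134, 0.001, 2.435]
force: [0.1, 0.3, 0.9]
grip_width: 0.0656
grip_force: 0.0
time_s: 56.15
ee_pos: [0.4482, 0.0389, 0.2012]
eef_rot: [3.14, -0.001, 2.435]
force: [0.4, 0.0, 0.6]
grip_width: 0.0657
grip_force: 0.0
time_s: 57.28
ee_pos: [0.4199, -0.253, 0.2002]
eef_rot: [3.139, -0.002, 2.432]
force: [-0.1, 0.1, 0.6]
grip_width: 0.0659
grip_force: 0.0
lip [0.46662228 0.29506166 0.1346363 ] [0.13226006 0.13702824]
[0.00800186 0.00164682 0.13041654]
rim -1 350 0.12965724631793074
rim 1 569 0.12072382669399162
-0.058 300 0.08352570661783126
0 316 0.08369016157538128
0.058 344 0.08373519815144165
```

View pics/t11.png

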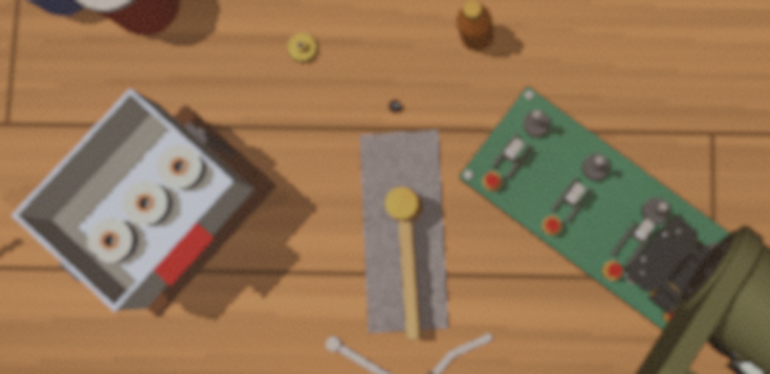

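The three spools lie flat in the level bin at (112,240), (147,203) and (180,167). The mallet has been knocked about 35 mm toward the robot: its head is now at (402,204) and the handle end at (414,337) overhangs the mat. I'll put it back.

```bash
cat > mal.py <<'E'
from h import *
c=camera("top");W=cloud(c);R=W[175:300,240:310].reshape(-1,3)
q=R[(R[:,2]>.056)&(R[:,2]<.068)];hd=q.mean(0);print("head",len(q),hd)
q=R[(R[:,2]>.034)&(R[:,2]<.046)&(R[:,0]<hd[0]-.027)];l=cv2.fitLine(q[:,:2].astype(np.float32),2,0,.01,.01).ravel();print("handle",len(q),q[:,0].min(),l,np.arctan2(l[1],l[0]))
A=np.c_[q[:,0],np.ones(len(q))];print("slope",np.linalg.lstsq(A,q[:,2],rcond=None)[0])
m=np.array([.5067,.0735]);a=.077;Rm=np.array([[np.cos(a),-np.sin(a)],[np.sin(a),np.cos(a)]]);print("in mat frame: head",(hd[:2]-m)@Rm,"end",(q[q[:,0].argmin(),:2]-m)@Rm)
g=hd[:2]-.055*l[:2]*np.sign(l[0]);print("grip",g)
E
python3 mal.py
```

```text
head 167 [0.53556656 0.06950689 0.05919402]
handle 313 0.37542150997330526 [0.99461335 0.10365465 0.44102594 0.05966075] 0.10384116
slope [-0.00024066  0.03999035]
in mat frame: head [ 0.02847386 -0.00620181] end [-0.1326335  -0.01250608]
grip [0.48086283 0.06380588]
```

```bash
python3 -m inch '0 0 0 0 0 0 -1;0 0 0 0 0 0 -1;0 0 0 0 0 0 -1;0 0 0 0 0 0 -1;0 0 0 0 0 0 -.66;0 0 0 0 0 0 0'; python3 go.py .4809 .0638 .13 3.2454
```

```text
time_s: 58.12
ee_pos: [0.4208, -0.2506, 0.2009]
eef_rot: [3.139, 0.002, -3.035]
force: [0.1, 0.6, 0.0]
grip_width: 0.0467
grip_force: 0.0
turn [0.013 0.009 0.016] shift after [-3.08 10.22  2.36] shift before [-3.1  10.2   2.39]
```

```bash
python3 -m inch '0 -.31 1 0 0 0 0;0 -.31 1 0 0 0 0;0 -.31 1 0 0 0 0;0 -.31 1 0 0 0 0;0 -.31 1 0 0 0 0;0 -.31 1 0 0 0 0;0 -.31 1 0 0 0 0;0 -.31 1 0 0 0 0;0 -.31 1 .3 0 0 0;0 -.31 1 .3 0 0 0'; python3 -m inch '0 0 .22 .8 0 0 0;0 0 0 .8 0 0 0;0 0 0 0 0 0 0;0 0 0 0 0 0 0'; python3 mal.py;  python3 go.py .4809 .0638 .014 3.2454
```

```text
time_s: 59.38
ee_pos: [0.4812, 0.0582, 0.1835]
eef_rot: [3.139, 0.002, -3.038]
force: [0.6, -0.5, 0.3]
grip_width: 0.0469
grip_force: 0.0
time_s: 59.88
ee_pos: [0.481, 0.0635, 0.1367]
eef_rot: [3.14, 0.003, -3.036]
force: [-0.5, 0.3, 1.0]
grip_width: 0.0468
grip_force: 0.0
head 0 [nan nan nan]
turn [0.011 0.018 0.009] shift after [0.   0.01 4.09] shift before [0.02 0.01 4.09]mal.py:3: RuntimeWarning: Mean of empty slice.
  q=R[(R[:,2]>.056)&(R[:,2]<.068)];hd=q.mean(0);print("head",len(q),hd)
  ret = um.true_divide(
Traceback (most recent call last):
  File "mal.py", line 4, in <module>
    q=R[(R[:,2]>.034)&(R[:,2]<.046)&(R[:,0]<hd[0]-.027)];l=cv2.fitLine(q[:,:2].astype(np.float32),2,0,.01,.01).ravel();print("handle",len(q),q[:,0].min(),l,np.arctan2(l[1],l[0]))
                                                           ~~~~~~~~~~~^^^^^^^^^^^^^^^^^^^^^^^^^^^^^^^^^^^^^^^^
cv2.error: OpenCV(4.12.0) /io/opencv/modules/imgproc/src/linefit.cpp:50: error: (-215:Assertion failed) count > 0 in function 'fitLine2D_wods'
```

```bash
python3 -m inch '0 0 0 1 0 0 0;0 0 0 1 0 0 0;0 0 0 1 0 0 0;0 0 0 .8 0 0 0;0 0 0 .29 0 0 0;-1 0 0 0 0 0 0;-1 0 0 0 0 0 0;-1 0 0 0 0 0 0;-1 0 0 0 0 0 0;-1 0 0 0 0 0 0' 50
python3 -m inch '-1 0 0 -.3 0 0 0;-1 0 0 -.5 0 0 0;-1 -.5 .1 0 0 0 0;-1 -.5 .1 0 0 0 0;-1 -.45 0 0 0 0 0;-1 0 0 0 0 0 0;-1 0 0 .5 0 0 0;-1 0 0 .2 0 0 0;-1 0 0 0 0 0 0'; python3 -m inch '-1 0 0 .08 0 0 0;-1 0 0 0 0 0 0'
```

```text
time_s: 61.18
ee_pos: [0.4811, 0.0636, 0.0135]
eef_rot: [3.14, 0.002, -3.035]
force: [-1.6, -0.8, 5.9]
grip_width: 0.0156
grip_force: 50.0
time_s: 62.3
ee_pos: [0.5228, 0.0741, 0.0154]
eef_rot: [3.139, 0.0, -3.035]
force: [0.0, -0.7, -3.9]
grip_width: 0.0158
grip_force: 50.0
time_s: 62.55
ee_pos: [0.5236, 0.0742, 0.0139]
eef_rot: [3.14, 0.002, -3.035]
force: [-0.3, -0.0, -2.1]
grip_width: 0.0157
grip_force: 50.0
```

```bash
python3 -m inch '-1 0 0 .03 0 0 0;-1 0 0 0 0 0 0;-.5 0 0 0 0 0 0;-.2 0 0 0 0 0 0;-.1 0 0 0 0 0 0;-.1 0 0 0 0 0 0' 10
python3 -m inch '-.1 0 0 -.8 0 0 0;-.1 0 0 -1 0 0 0;-.1 0 0 -1 0 0 0;-.1 0 0 -1 0 0 0;-.1 0 0 -1 0 0 0;-.1 0 0 -1 0 0 0;-.1 0 0 0 0 0 0'
python3 -m inch '0 .31 -1 0 0 0 0;0 .31 -1 0 0 0 0;0 .31 -1 0 0 0 0;0 .31 -1 0 0 0 0;0 .31 -1 0 0 0 0;0 .31 -1 0 0 0 0;0 .31 -1 0 0 0 0;0 .31 -1 0 0 0 0;0 .31 -1 0 0 0 0;0 .31 -1 0 0 0 0'
python3 -m inch '0 0 0 0 0 0 0;0 0 0 0 0 0 0;0 0 0 0 0 0 0;0 0 0 0 0 0 0;0 0 0 0 0 0 0;0 0 0 0 0 0 0;0 0 0 0 0 0 0'
python3 mal.py; python3 - <<'E'
from h import *
c=camera("top");W=cloud(c);H=hsv(c);cv2.imwrite("pics/t12.png",cv2.resize(c["img"][110:300,90:450],None,fx=2.1,fy=2.1,interpolation=cv2.INTER_CUBIC))
E
```

```text
time_s: 63.3
ee_pos: [0.5235, 0.0742, 0.0128]
eef_rot: [3.14, 0.002, -3.035]
force: [0.8, 0.3, -0.4]
grip_width: 0.0422
grip_force: 0.0
time_s: 64.18
ee_pos: [0.524, 0.0739, 0.1888]
eef_rot: [3.14, 0.005, -3.035]
force: [-0.5, 0.2, -0.1]
grip_width: 0.042
grip_force: 0.0
time_s: 65.42
ee_pos: [0.4619, -0.2352, 0.1848]
eef_rot: [3.139, 0.0, -3.035]
force: [0.5, -0.2, 0.7]
grip_width: 0.0469
grip_force: 0.0
time_s: 66.3
ee_pos: [0.4626, -0.2344, 0.186]
eef_rot: [3.14, 0.002, -3.035]
force: [-0.5, -0.4, -0.2]
grip_width: 0.0468
grip_force: 0.0
head 165 [0.57806372 0.08023845 0.05908521]
handle 313 0.41703904247744794 [0.9943443  0.10620438 0.48313054 0.0699764 ] 0.10640505
slope [-0.0058758   0.04261987]
in mat frame: head [0.07167061 0.00122891] end [-0.08967246  0.00330455]
grip [0.52337478 0.07439721]
```

View pics/t12.png

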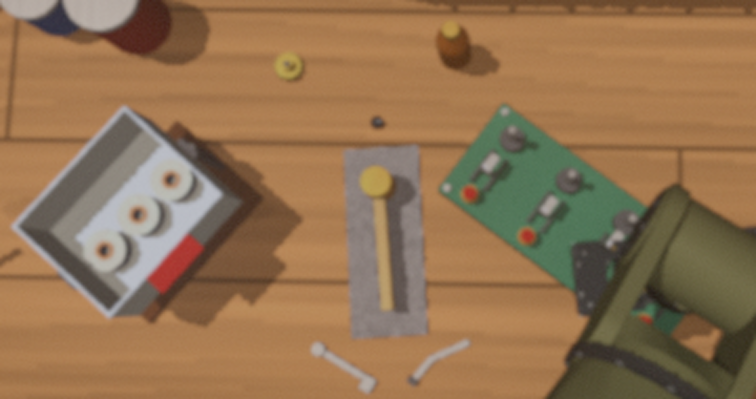

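The final view shows the mallet wholly on its mat (head at (376,182), handle end at (387,308)), the three spools in the level bin, and the other items where they were.

```bash
python3 -c "
from station import ticket;print(ticket.hand_in())"
```

```text
the job is handed in; nothing more can be done
None
```

I handed in the job after about 66 s: spools 0, 2 and 3 (post 1 was empty) are in the level bin, the mallet is back on its mat after being knocked half off, and nothing else looked moved in the last picture.

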